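Tip out a batch of cut zellige and cull the misfits

TASK

Tip the whole batch of cut tile pieces out of the aluminium pan onto the wooden sorting tray, then stand the empty pan upright on the bench beside the tray. The batch should be long hexagons only: pick out the two pieces of another shape (a four-cornered lozenge and a short offcut), put them into the pan for the cutter, and leave the good hexagons lying in the tray. Do not disturb the tea glass.

Things in the scene. Friction and masses are not known exactly. Their poses are not given: they have to be found in the camera images.
- pan: Loose round aluminium pan, about 0.14 kg: 155 mm across the rim, 32 mm high, base 96 mm across, wall 3 mm thick flaring at about 47 degrees from the bench, inside floor flat, 96 mm across. Stub handle at its own +y. Origin: centre of the underside; z points up out of the mouth. It starts upright, handle roughly to the robot's left, all five pieces in it.
- pan_lip (a point): Rim of the pan farthest from the handle, 78 mm from its axis, 32 mm up; axes as the pan's. Pieces slide out over it as the pan is tipped about its x: none below 35 degrees, all by 95 to 110. Taken from straight above, the gripper must lean as far as the pan; taken leaning 45 degrees outward (wrist away from the pan), it ends leaning only some 55 degrees the other way.
- pan_grip (a point): Middle of the pan's dark wooden grip, 125 mm from the pan's axis, 44 mm up; axes as the pan's. A straight bar along the pan's y, 14 mm wide along x with flat upright sides, 20 mm high, 62 mm long (y = 96 to 158 mm). Pinch it across x, leaning by any angle in the pan's y-z plane; about 80 N keeps it from turning in the fingers.
- pan_floor (a point): Centre of the pan's inside floor, 4 mm above its underside; axes as the pan's.
- tray: Fixed low sorting tray, 200 mm along its x by 240 mm along its y: wooden floor 4 mm thick with wooden battens 10 mm wide and 13 mm high round it (inside 180 x 220 mm). Origin: centre of the underside on the bench, z up.
- tray_floor (a point): Centre of the tray's floor, on its upper face, 4 mm above the bench; axes as the tray's.
- hexagon_green: Good piece: long hexagon of terracotta with green glaze, 24 mm wide (x) by 69 mm long (y, over its two points), 11 mm thick, 0.02 kg. The long sides are parallel, 43 mm long. Origin: centre of the underside (the unglazed face), z out of the glazed face; it may land either way up.
- hexagon_honey: Good piece: the same long hexagon, honey-yellow glaze, 25 x 68 x 11 mm. Origin and axes as the green one.
- hexagon_black: Good piece: the same long hexagon, black glaze, 22 x 64 x 11 mm. Origin and axes as the green one.
- lozenge: Misfit: turquoise glazed rhombus with four corners, 35 mm (x) by 68 mm (y) over its corners, 11 mm thick, 0.018 kg. Facing sides are parallel, 31 mm apart; their normals lie 27 degrees either side of its x axis. Origin: centre of the underside, z out of the glazed face.
- offcut: Misfit: short blue glazed offcut, 20 mm (x) by 37 mm (y), 9 mm thick, 0.012 kg. Its long sides are parallel (normals 2 degrees off its x, towards -y) and so are its slanted ends (36 mm apart, normals 10 degrees off its y, towards +x). Origin: centre of the underside, z out of the glazed face.
- chest_corner (a point): Foot of the near right corner of the fixed wooden tool chest, on the bench; keep the gripper clear of the chest. It is 221 mm high; from this corner its front face runs left (direction x 0.12, y 0.99) for 374 mm and its right face runs away from the robot (direction x 0.99, y -0.12) for 250 mm.
- tea_glass: Bystander: small tea glass standing beyond the tray, 61 mm across, 85 mm high, origin under its centre. Leave alone.

How it is judged:
By the outcome, as a careful person would: the job done as asked, in the order asked, and still so for the second after the job is handed in, with the robot touching nothing.
It also fails if it takes over 72 s, if anything falls off the work surface, if the arm or the gripper's body presses on something with over 40 N, if the wrist force passes 120 N, or if a joint passes its speed limit or range.

ROBOT

A 7-joint arm with a two-finger parallel gripper is mounted at the origin on the work surface; the furniture and walls round the work are solid. World frame = base frame: x ahead of the robot, y to its left, z up, the work surface at z = 0. Lengths are in mm, angles in rad, forces in N, time in s.
With the tool pointing down it reaches from about 400 to 875 mm from the base axis. Payload 4.4 kg.
Tool frame: the origin (TCP) lies at the very end of the fingers, on their centre line; the grasp point (between the pads) lies 19 mm behind it; z points along the fingers, y is the line along which they close (so a half turn about z gives the same grasp; the last joint's range is limited). The gripper opens to 85 mm and grips with 20 to 120 N. Pads are 22 mm wide; open, the fingers measure 114 mm over their backs; the gripper's body (76 mm by 85 mm) begins 54 mm behind the grasp point. The pads swing forward as they close: fully open they stand 13 mm farther back than shut.
Start: joints at [-1.36, 0.628, 0.038, 1.517, -0.027, 0.996, -0.02], TCP at [177.607, 625.279, 231.313] pointing down, gripper open.
Joint ranges: [-3.06, 3.06], [-0.37, 2.12], [-1.25, 1.32], [0.18, 2.47], [-1.1, 4.24], [0.23, 1.98], [-2.94, 2.94]. Speed limits (rad/s): [2.57, 2.57, 3.14, 3.14, 3.14, 3.14, 3.14].

INTERFACE

Orientations are given as [roll, pitch, yaw] about the fixed x, y, z axes, in that order (R = Rz(yaw) Ry(pitch) Rx(roll)).
In Python, from cell import monitor, viewer, workorder gives the robot as it stands.
- The arm moves only by the tool arm_command, never from a script. Its argument "series" is one flat list of numbers, 5 for each row, row after row: the opening in per cent of the stroke, from 0 (shut) to 100 (fully open), then the shift along the tool's x, y, z in cm, then the turn about the tool's z in degrees. In form: [claw, x, y, z, roll, claw, x, y, z, roll, ...]. A call has exactly 5 rows; each row is the pose to reach, as a shift and turn from the pose commanded when the call began, along the tool's axes at that moment; what a row does not reach only later rows make up. A row lasts 1/12 s, in which the tool goes at most 41.7 mm and 7.16 degrees, less where a joint would pass 70% of its speed; a pose out of reach is approached as far as the arm can. A call with a gripper value outside its range is refused whole. The fingers move at their own pace and stop on an object; the grip force is fixed at half the most. Time passes only in rows, so rows that repeat a pose let the fingers close, or fill a call up. It gives the time, the measured TCP pose, the force, the opening and the grip force at its end, in the units of the state.
- monitor.read_state(): the state, without advancing time (a new reading comes with each control period).
- viewer.get_image(name): name is "side" or "top" or "wrist"; returns (picture, depth): 400x640x3 uint8, red, green, blue; 400x640 float32, mm along the optical axis (not along the pixel's ray), 0 where there is no reading.
- viewer.camera_model(name): a dict with "mtx" (3x3 intrinsics, pixels), "R" (3x3) and "t" (3): a world point X has camera coordinates R X + t. Camera axes: x right, y down, z forward; pixel columns grow to the right and rows downward; lengths in mm; the calibration is good to about 2 mm. A picture is of the moment at which its call begins: read the wrist's pose just before it. camera_model takes no time and is no camera call; for the wrist camera it gives the pose at the moment of the call.
- workorder.finish_job(): hands the job in; it is judged then, once.
The state is a dict: "clock": time; "qpos": joint angles; "qd": joint speeds; "tau": joint torques, N m; "eef_pos": TCP position; "tool_rot": TCP orientation; "force": force on the tool from outside, world axes, zero at the start; "torque": the same for the moment, N m; "width": finger opening in mm; "gripper_force": force on a finger pad.
Only numpy, scipy, OpenCV 4.12 (cv2) and the standard library are available. Lean on these libraries where they do the work, as an engineer would, in place of code of your own. Each camera call takes 0.05 s, during which the arm holds its last target. There are 200 camera calls.

## Working session

There is one attempt and no reset: what is moved stays moved. The work goes in short steps, Python scripts to look and compute and a tool call to move; the robot and the scene stay as the last step left them, time stands still between calls to the robot, and variables do not carry over. Pictures are saved under pics/ and viewed, at most 10 in all, crops included, and the job is handed in when it is done.

Besides the shell and the picture viewer there is one more tool, called after ">>>" by a JSON object that holds its "method" and its "body". arm_command: Moves the arm, as the interface text tells. Its arguments: {"type":"object","properties":{"series":{"type":"array","items":{"type":"number"}}},"required":["series"]}

```bash
mkdir -p pics; ls; cat > h.py <<'E'
import numpy as np, cv2
from cell import monitor, viewer, workorder
def grab(name,save=None):
    m=viewer.camera_model(name); p,d=viewer.get_image(name)
    if save: cv2.imwrite('pics/'+save,p[:,:,::-1])
    return p,d,m
def cloud(d,m):
    v,u=np.mgrid[0:400,0:640]; K=np.array(m['mtx'])
    c=np.stack([(u-K[0,2])/K[0,0]*d,(v-K[1,2])/K[1,1]*d,d],-1)
    return (c-np.array(m['t']))@np.array(m['R'])   # R^T(c-t)
def proj(X,m):
    c=np.array(X)@np.array(m['R']).T+np.array(m['t']); p=c@np.array(m['mtx']).T
    return p[...,:2]/p[...,2:]
E
python3 - <<'E'
from h import *
for n in('top','side'):
    p,d,m=grab(n,n+'0.png'); np.savez(n+'0.npz',p=p,d=d,**m); P=cloud(d,m)
    print(n,'cam',-np.array(m['R']).T@m['t'])
    for v in range(40,400,60): print([tuple(P[v,u].round().astype(int).tolist()) for u in range(60,640,130)])
s=monitor.read_state();print(s)
E
```

```text
pics
top cam [ 417.65391012  152.22849113 1141.01541788]
[(952, 748, -2), (965, 449, -11), (974, 142, -11), (1348, -377, -756), (1366, -901, -763)]
[(806, 733, 1), (740, 385, 213), (821, 140, 0), (826, -161, 8), (831, -462, 15)]
[(666, 720, -1), (626, 379, 210), (679, 137, 0), (686, -161, -4), (683, -441, 37)]
[(530, 699, 16), (537, 423, -3), (543, 135, -4), (548, -156, 1), (548, -428, 45)]
[(402, 684, 21), (406, 416, -4), (410, 133, 3), (415, -154, -2), (419, -432, 22)]
[(280, 668, 30), (283, 401, 30), (284, 130, 3), (287, -151, 0), (293, -424, 23)]
side cam [ 279.74959683 -567.88028877  394.50550879]
[(8, 1592, 330), (559, 1600, 311), (1272, 1600, 287), (2227, 1596, 255), (3074, 1265, 237)]
[(-40, 1481, 92), (513, 1591, 21), (682, 317, 213), (2300, 1609, -151), (3068, 1159, -150)]
[(33, 736, 32), (377, 574, 26), (622, 193, 104), (2113, 1341, -495), (3044, 1036, -553)]
[(84, 300, 29), (325, 198, 19), (577, 99, 5), (755, -92, 53), (2597, 682, -762)]
[(99, 111, 0), (297, 14, -1), (493, -84, 0), (681, -183, 3), (804, -308, 46)]
[(118, -48, 1), (279, -155, 25), (437, -205, 0), (564, -309, 38), (699, -380, 41)]
{'clock': 0.1, 'qpos': array([-1.35982151,  0.62927737,  0.03842474,  1.51826306, -0.02699903,
        0.99634911, -0.02000539]), 'qd': array([ 8.44597231e-04, -1.54479869e-03, -6.46367206e-05, -2.80765844e-03,
       -5.99805886e-04, -2.83236005e-04,  1.19496269e-03]), 'tau': array([ 3.83113176e-03, -5.64532721e+01,  1.23068534e+00, -1.93975264e+01,
        1.12814654e-02,  5.31904574e-03,  2.01202766e-06]), 'eef_pos': array([177.4176251 , 624.71788558, 230.46690739]), 'tool_rot': array([-3.13981306e+00,  8.71921492e-06,  2.86482929e+00]), 'force': array([ 0.33085921,  0.25436772, -0.5097666 ]), 'torque': array([-0.07900527,  0.0078436 , -0.0277557 ]), 'gripper_force': 0.0, 'width': 85.52703387289816}
```

View pics/top0.png

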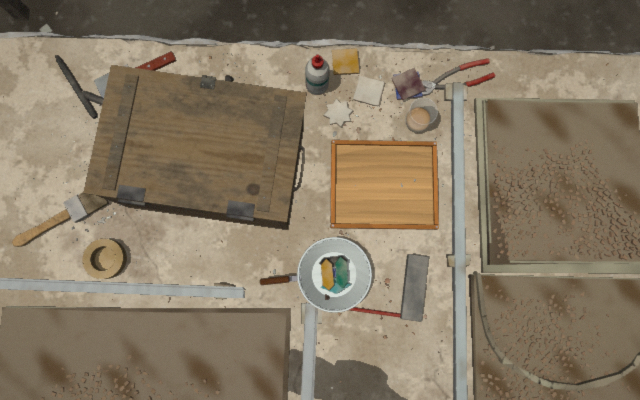

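View pics/side0.png

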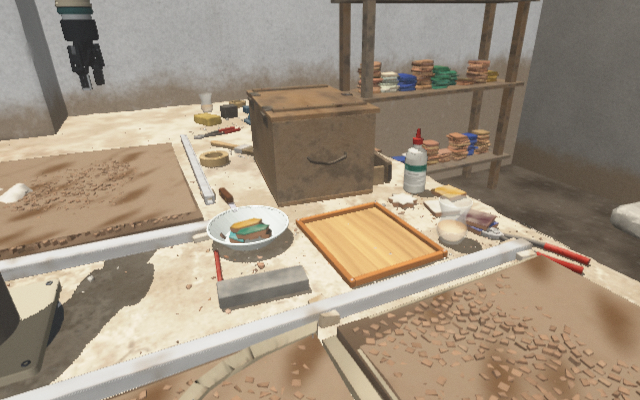

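```bash
python3 - <<'E'
from h import *
z=np.load('top0.npz'); P=cloud(z['d'],z); p=z['p'].astype(int)
v,u=np.mgrid[0:400,0:640]
c=np.hypot(u-335,v-275)
# rim plane z=32: outer pan silhouette by hue-free: greyish bright & z>25
m=(c<42)&(P[...,2]>24)&(P[...,2]<42); 
(q,r,a)=cv2.minAreaRect(P[m][:,:2].astype(np.float32)); e=cv2.minEnclosingCircle(P[m][:,:2].astype(np.float32)); print('pan',q,r,'enc',e,P[m][:,2].max())
b=(abs(u-275)<24)&(abs(v-280)<14)&(p.sum(2)<330)&(P[...,2]>25)
H=P[b]; print('grip n',b.sum(),np.median(H,0),H.min(0),H.max(0)); r=cv2.minAreaRect(H[:,:2].astype(np.float32)); print(r)
t=(u>325)&(u<445)&(v>135)&(v<235)&(p[...,0]-p[...,2]>70)
n,l,st,_=cv2.connectedComponentsWithStats(t.astype(np.uint8)); k=1+st[1:,4].argmax(); T=P[l==k]; print('tray',st[k],cv2.minAreaRect(T[:,:2].astype(np.float32)),np.percentile(T[:,2],[5,50,95]))
g=(np.hypot(u-420,v-117)<22)&(P[...,2]>40); print('glass',P[g].mean(0) if g.any() else 0,g.sum(), P[g].max(0) if g.any() else 0)
k=(u<320)&(u>85)&(v<235)&(v>60)&(P[...,2]>190)&(P[...,2]<235); print('chest',cv2.boxPoints(cv2.minAreaRect(P[k][:,:2].astype(np.float32))).round())
cr=cv2.resize(z['p'][225:325,240:400,::-1],None,fx=5,fy=5,interpolation=2); cv2.imwrite('pics/pan0.png',cr)
E
```

```text
pan (423.0340881347656, 104.56775665283203) (158.3523712158203, 161.9940948486328) enc ((420.3282775878906, 106.60034942626953), 84.17420196533203) 41.72806160329229
grip n 213 [409.41600955 225.2986365   52.99513215] [400.49255776 152.22849113  35.74329775] [ 420.19677083  258.58922702 1141.01541788]
((412.0443115234375, 205.37046813964844), (13.898674011230469, 106.8524169921875), 7.18996524810791)
tray [ 331  140  108   89 9059] ((571.8580932617188, 13.265960693359375), (306.1982727050781, 280.3581848144531), 0.453644722700119) [ 0.80563917  4.68401854 14.21648524]
glass [771.45744302 -80.23604574  87.27759692] 484 [ 803.05572846  152.22849113 1141.01541788]
chest [[509. 199.]
 [766. 168.]
 [811. 539.]
 [554. 571.]]
```

View pics/pan0.png

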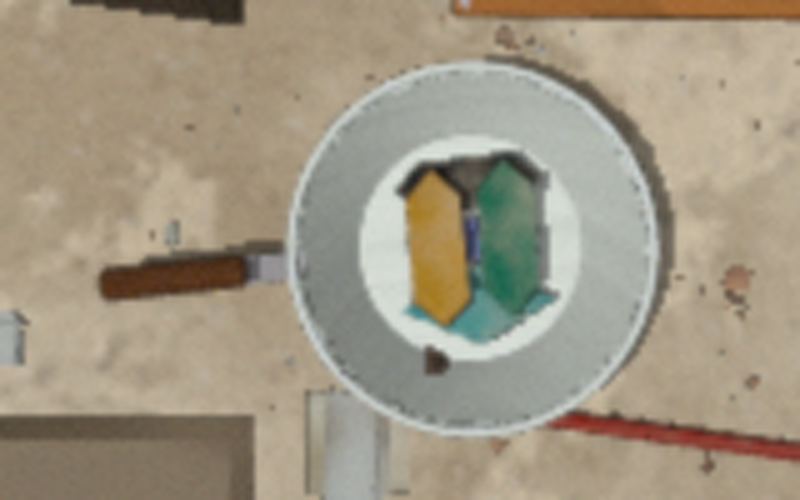

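```bash
cat >> h.py <<'E'
def onplane(uv,m,z):
    uv=np.atleast_2d(uv).astype(float); R=np.array(m['R']); C=-R.T@np.array(m['t'])
    r=np.c_[uv,np.ones(len(uv))]@np.linalg.inv(np.array(m['mtx'])).T@R
    return C+r*((z-C[2])/r[:,2])[:,None]
def totool(target,yawdeg=None):
    s=monitor.read_state(); from scipy.spatial.transform import Rotation as Ro
    R=Ro.from_euler('xyz',s['tool_rot']).as_matrix(); d=R.T@(np.array(target)-s['eef_pos'])/10
    print('t%.2f'%s['clock'],'tcp',s['eef_pos'].round(1),'tooly_deg %.1f'%np.degrees(np.arctan2(R[1,1],R[0,1])),'shift cm',d.round(2),'w %.1f'%s['width'])
    return d
E
python3 - <<'E'
from h import *
z=np.load('top0.npz'); p=z['p'].astype(int); P=cloud(z['d'],z)
v,u=np.mgrid[0:400,0:640]
print('pan rim',onplane([[334.6,274.4],[297.8,275],[371.5,275],[335,237.5],[335,311.5]],z,32).round(1))
print('grip',onplane([[260.6,281.4],[289,278.6]],z,54).round(1))
t=(u>325)&(u<445)&(v>135)&(v<235)&(p[...,0]-p[...,2]>70)&(p[...,0]>110)
t=cv2.morphologyEx(t.astype(np.uint8),cv2.MORPH_OPEN,np.ones((5,5)))
c=max(cv2.findContours(t,0,2)[0],key=cv2.contourArea); r=cv2.minAreaRect(c); b=cv2.boxPoints(r); B=onplane(b,z,13); print(b.round(),B.round(1),B.mean(0))
k=(np.hypot(u-420,v-117)<20)&(z['d']>0)&(P[...,2]>30); print('glass',np.median(P[k],0),k.sum())
k=(u<320)&(u>85)&(v<235)&(v>60)&(P[...,2]>190)&(P[...,2]<235)&(z['d']>0); print('chest',cv2.boxPoints(cv2.minAreaRect(P[k][:,:2].astype(np.float32))).round().tolist())
z=np.load('side0.npz');print('side grip',onplane([[219,189],[231,202]],z,50))
totool([410,228,27])
E
```

```text
pan rim [[422.8 102.2  32. ]
 [420.3 180.5  32. ]
 [422.8  23.4  32. ]
 [501.4 102.4  32. ]
 [345.5 100.4  32. ]]
grip [[405.8 256.8  54. ]
 [412.5 198.1  54. ]]
[[336. 141.]
 [437. 141.]
 [437. 228.]
 [336. 228.]] [[ 720.7  102.1   13. ]
 [ 725.9 -127.4   13. ]
 [ 527.9 -123.8   13. ]
 [ 523.7   99.6   13. ]] [624.55326494 -12.38596795  13.        ]
glass [777.97196643 -83.87414105  61.26511689] 623
chest [[509.0, 199.0], [766.0, 168.0], [811.0, 539.0], [554.0, 571.0]]
side grip [[401.33947863 260.13383676  50.        ]
 [409.99651054 179.01579981  50.        ]]
t0.10 tcp [177.4 624.7 230.5] tooly_deg 74.1 shift cm [-33.21 -31.77  20.4 ] w 85.5
```

>>> {"method": "arm_command", "body": {"series": [40, -2.9, -2.8, 0, 6.8, 40, -5.8, -5.6, 0, 13.6, 40, -8.7, -8.4, 0, 20.4, 40, -11.6, -11.2, 0, 27.2, 40, -14.5, -14, 0, 34]}}

```text
clock: 0.52
eef_pos: [279.3, 449.0, 231.1]
tool_rot: [-3.141, 0.0, 2.266]
force: [1.4, 1.0, -0.2]
width: 34.4
gripper_force: 0.0
```

>>> {"method": "arm_command", "body": {"series": [40, -3.9, -0.7, 0, 6.7, 40, -7.8, -1.4, 0, 13.4, 40, -11.7, -2, 0, 20.2, 40, -15.6, -2.7, 0, 27, 40, -19.8, -3.3, 0, 33.7]}}

```text
clock: 0.93
eef_pos: [380.8, 277.4, 231.2]
tool_rot: [-3.141, -0.0, 1.678]
force: [1.0, 0.1, -0.1]
width: 34.1
gripper_force: 0.0
```

```bash
python3 - <<'E'
from h import *
totool([409,227.5,25]); print(monitor.read_state()['qpos'].round(2))
E
```

```text
t0.93 tcp [380.8 277.4 231.2] tooly_deg 6.2 shift cm [-5.27  2.28 20.62] w 34.1
[-0.97  0.4   0.39  2.01 -0.21  0.78 -0.35]
```

>>> {"method": "arm_command", "body": {"series": [40, -2.6, 1.2, 2, 0, 40, -5.3, 2.3, 4.5, 0, 40, -5.3, 2.3, 8, 0, 40, -5.3, 2.3, 11, 0, 40, -5.3, 2.3, 11, 0]}}

```text
clock: 1.35
eef_pos: [406.5, 226.6, 117.1]
tool_rot: [-3.133, 0.004, 1.682]
force: [0.5, -0.1, -0.3]
width: 34.2
gripper_force: 0.0
```

```bash
python3 - <<'E'
from h import *
totool([409,227.5,25])
p,d,m=grab('wrist','w0.png')
P=cloud(d,m); k=(P[...,2]>47)&(P[...,2]<60)&(d>0)&(P[...,1]>185)&(P[...,1]<290)&(abs(P[...,0]-409)<30)
print(k.sum(),cv2.minAreaRect(P[k][:,:2].astype(np.float32)))
E
```

```text
t1.35 tcp [406.5 226.6 117.1] tooly_deg 6.4 shift cm [0.1  0.34 9.2 ] w 34.2
1351 ((411.2401428222656, 232.25613403320312), (13.872529029846191, 60.166847229003906), 7.268499851226807)
```

View pics/w0.png

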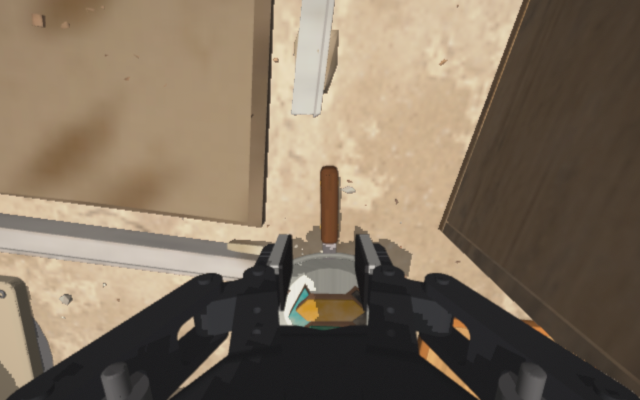

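>>> {"method": "arm_command", "body": {"series": [40, 0.3, 0.4, 3, -1, 40, 0.3, 0.4, 6, -1, 40, 0.3, 0.4, 9.2, -1, 0, 0.3, 0.4, 9.2, -1, 0, 0.3, 0.4, 9.2, -1]}}

```text
clock: 1.82
eef_pos: [412.7, 232.4, 29.8]
tool_rot: [-3.14, 0.0, 1.701]
force: [-1.2, -1.4, -1.5]
width: 13.1
gripper_force: 58.3
```

>>> {"method": "arm_command", "body": {"series": [0, 0, 0, 0, 0, 0, 0, 0, 0, 0, 0, 0, 0, -0.4, 0, 0, 0, 0, -0.8, 0, 0, 0, 0, -1.2, 0]}}

```text
clock: 2.23
eef_pos: [413.7, 232.8, 42.7]
tool_rot: [3.14, -0.001, 1.701]
force: [-0.5, 0.2, -2.4]
width: 12.9
gripper_force: 58.9
```

```bash
cat >> h.py <<'E'
def pan_tilt(save=None,c=None):
    p,d,m=grab('side',save); P=cloud(d,m); return p,P,m
E
python3 - <<'E'
from h import *
print(monitor.read_state()['eef_pos'])
p,d,m=grab('side'); cv2.imwrite('pics/s1.png',p[130:270,120:440,::-1].repeat(2,0).repeat(2,1)); P=cloud(d,m)
E
```

```text
[413.72679744 232.76899336  42.73749962]
```

View pics/s1.png

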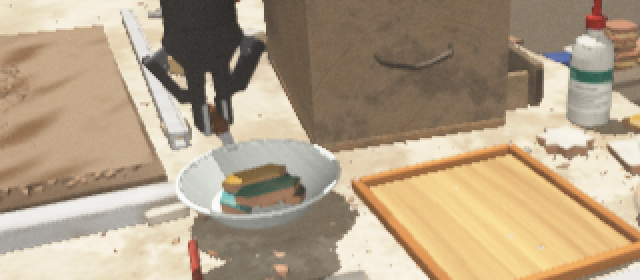

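```bash
cat >> h.py <<'E'
from scipy.spatial.transform import Rotation as Ro
def profile(cam='top',half=12,zmin=3):
    """points of pan near its symmetry plane: distance s from grip towards the lip, height"""
    s=monitor.read_state(); R=Ro.from_euler('xyz',s['tool_rot']).as_matrix(); a=-R[:,0] # handle->lip if toolx points outward
    p,d,m=grab(cam); P=cloud(d,m)[d>0]; r=P-s['eef_pos']; S=r@a; L=r@R[:,1]
    k=(abs(L)<half)&(S>-60)&(S<240)&(P[:,2]>zmin)&(P[:,2]<330)
    out=[]
    for b in range(-60,240,10):
        q=P[k&(S>=b)&(S<b+10),2]
        if len(q): out.append((b+5,int(np.percentile(q,95)),int(np.percentile(q,5))))
    print(s['eef_pos'].round(1),s['force'].round(1)); print(out)
E
python3 - <<'E'
from h import *
profile()
E
```

```text
[414.  232.8  43.1] [-0.4 -0.  -1.4]
[(35, 197, 49), (45, 52, 21), (55, 50, 39), (65, 39, 29), (75, 28, 18), (85, 21, 14), (95, 20, 14), (105, 42, 15), (115, 42, 35), (125, 42, 18), (135, 41, 21), (145, 42, 36), (155, 41, 14), (165, 20, 13), (175, 20, 13), (185, 31, 18), (195, 41, 27), (205, 47, 39), (215, 3, 3), (225, 4, 3), (235, 4, 3)]
```

>>> {"method": "arm_command", "body": {"series": [0, -0.5, 0, -0.3, -2, 0, -1.5, 0, -0.8, -6, 0, -3, 0, -1.5, -11, 0, -4.5, 0, -2.2, -17, 0, -6, 0.3, -3, -22.6]}}

```text
clock: 2.75
eef_pos: [423.0, 172.4, 71.5]
tool_rot: [-3.14, -0.0, 2.101]
force: [0.2, -0.8, -2.5]
width: 13.0
gripper_force: 58.9
```

```bash
python3 - <<'E'
from h import *
profile(); totool([438,122,73])
E
```

```text
[423.  172.4  71.5] [ 0.2 -0.8 -2.5]
[(55, 69, 69), (65, 66, 55), (75, 58, 46), (85, 48, 42), (95, 49, 41), (105, 72, 44), (115, 71, 65), (125, 70, 51), (135, 70, 46), (145, 71, 64), (155, 70, 59), (165, 48, 41), (175, 48, 42), (185, 58, 47), (195, 69, 57), (205, 76, 66), (215, 12, 12), (225, 15, 3), (235, 15, 3)]
t2.80 tcp [425.6 169.   72.9] tooly_deg 30.3 shift cm [-4.68 -1.31  0.  ] w 13.0
```

>>> {"method": "arm_command", "body": {"series": [0, -1, -0.3, 0, -4.6, 0, -2, -0.6, 0, -9.2, 0, -3, -0.9, 0, -14, 0, -4, -1.1, 0, -18.6, 0, -4.6, -1.3, 0, -23]}}

```text
clock: 3.22
eef_pos: [436.0, 125.8, 71.3]
tool_rot: [-3.141, 0.0, 2.498]
force: [-0.1, -0.1, -3.0]
width: 13.0
gripper_force: 58.9
```

```bash
python3 - <<'E'
from h import *
profile(); totool([438,122,50])
E
```

```text
[436.  125.8  71.3] [-0.1 -0.1 -3. ]
[(95, 45, 44), (105, 69, 43), (115, 71, 65), (125, 71, 65), (135, 69, 47), (145, 70, 63), (155, 70, 64), (165, 68, 42), (175, 49, 41), (185, 60, 48), (195, 71, 58), (205, 76, 68), (225, 7, 3), (235, 7, 3)]
t3.27 tcp [436.2 124.7  71.3] tooly_deg 53.2 shift cm [-0.3  -0.11  2.13] w 12.9
```

>>> {"method": "arm_command", "body": {"series": [0, 0, 0, 0.7, 0, 0, 0, 0, 1.4, 0, 0, 0, 0, 2, 0, 14, 0, 0, 2, 0, 14, 0, 0, 2, 0]}}

```text
clock: 3.68
eef_pos: [435.0, 127.3, 50.5]
tool_rot: [-3.14, -0.001, 2.497]
force: [-0.0, -0.1, -2.6]
width: 12.7
gripper_force: 58.9
```

```bash
python3 - <<'E'
from h import *
profile(); s=monitor.read_state();print(s['width'],s['gripper_force'])
E
```

```text
[435.  127.3  50.5] [-0.  -0.1 -2.6]
[(95, 27, 22), (105, 49, 21), (115, 51, 43), (125, 49, 44), (135, 48, 28), (145, 50, 42), (155, 50, 43), (165, 47, 21), (175, 28, 20), (185, 38, 26), (195, 50, 36), (205, 55, 46), (215, 8, 4), (225, 7, 3), (235, 7, 3)]
13.27705283079021 58.86937379837036
```

>>> {"method": "arm_command", "body": {"series": [15, 0, 0, 0, 0, 15, 0, 0, 0, 0, 15, 0, 0, 0, 0, 15, 0, 0, 0, 0, 15, 0, 0, 0, 0]}}

```text
clock: 4.15
eef_pos: [435.9, 126.9, 51.5]
tool_rot: [3.141, 0.0, 2.496]
force: [-0.5, 0.1, -3.2]
width: 13.0
gripper_force: 52.5
```

```bash
python3 - <<'E'
from h import *
profile(); s=monitor.read_state();print(s['width'],s['gripper_force'])
E
```

```text
[435.9 126.9  51.5] [-0.5  0.1 -3.2]
[(95, 27, 21), (105, 50, 22), (115, 51, 45), (125, 50, 44), (135, 49, 26), (145, 50, 45), (155, 51, 44), (165, 49, 23), (175, 30, 22), (185, 39, 28), (195, 51, 39), (205, 55, 50), (215, 7, 3), (225, 9, 3), (235, 6, 3)]
12.907473710255195 52.42562234401703
```

>>> {"method": "arm_command", "body": {"series": [15.1, 0, 0, 0, 0, 15.1, 0, 0, 0, 0, 15.1, 0, 0, 0, 0, 15.2, 0, 0, 0, 0, 15.2, 0, 0, 0, 0]}}

```text
clock: 4.62
eef_pos: [435.8, 126.9, 51.3]
tool_rot: [-3.142, -0.0, 2.496]
force: [-0.9, 0.5, -2.9]
width: 13.1
gripper_force: 45.0
```

>>> {"method": "arm_command", "body": {"series": [15.3, 0, 0, 0, 0, 15.3, 0, 0, 0, 0, 15.3, 0, 0, 0, 0, 15.3, 0, 0, 0, 0, 15.3, 0, 0, 0, 0]}}

```text
clock: 5.03
eef_pos: [435.8, 126.9, 51.3]
tool_rot: [3.142, -0.0, 2.497]
force: [1.3, 0.3, -1.1]
width: 13.1
gripper_force: 41.2
```

```bash
python3 - <<'E'
from h import *
profile(); s=monitor.read_state();print(s['width'],s['gripper_force'])
E
```

```text
[435.8 126.9  51.3] [ 1.3  0.3 -1.1]
[(95, 24, 21), (105, 49, 22), (115, 51, 44), (125, 51, 44), (135, 49, 27), (145, 50, 43), (155, 50, 43), (165, 47, 22), (175, 30, 21), (185, 40, 28), (195, 50, 38), (205, 56, 47), (215, 7, 3), (225, 7, 3), (235, 6, 3)]
13.078147279818738 41.14271879196167
```

>>> {"method": "arm_command", "body": {"series": [15.5, 0, 0, 0, 0, 15.5, 0, 0, 0, 0, 15.6, 0, 0, 0, 0, 15.6, 0, 0, 0, 0, 15.6, 0, 0, 0, 0]}}

```text
clock: 5.5
eef_pos: [435.8, 126.9, 51.3]
tool_rot: [3.142, -0.0, 2.496]
force: [0.3, 0.2, -2.9]
width: 13.3
gripper_force: 29.8
```

>>> {"method": "arm_command", "body": {"series": [15.7, 0, 0, 0, 0, 15.7, 0, 0, 0, 0, 15.8, 0, 0, 0, 0, 15.8, 0, 0, 0, 0, 15.8, 0, 0, 0, 0]}}

```text
clock: 5.92
eef_pos: [435.9, 126.9, 51.3]
tool_rot: [3.142, 0.0, 2.496]
force: [0.4, 0.4, -0.7]
width: 13.5
gripper_force: 22.3
```

```bash
python3 - <<'E'
from h import *
profile(); s=monitor.read_state();print(s['width'],s['gripper_force'])
E
```

```text
[435.9 126.9  51.3] [ 0.4  0.4 -0.7]
[(95, 22, 17), (105, 44, 17), (115, 45, 39), (125, 43, 38), (135, 43, 25), (145, 43, 37), (155, 42, 36), (165, 28, 12), (175, 23, 14), (185, 32, 20), (195, 42, 29), (205, 44, 38), (215, 8, 4), (225, 7, 3), (235, 8, 3)]
13.289061647956295 22.286519408226013
```

>>> {"method": "arm_command", "body": {"series": [15.8, -0.3, 0, -0.8, 0, 15.8, -0.8, 0, -1.8, 0, 15.8, -1.4, 0, -2.8, 0, 15.8, -2.1, 0, -3.9, 0, 15.8, -3, 0, -5, 0]}}

```text
clock: 6.38
eef_pos: [459.6, 108.7, 102.3]
tool_rot: [-3.141, -0.0, 2.497]
force: [-0.0, 0.4, -3.3]
width: 13.9
gripper_force: 22.3
```

```bash
python3 - <<'E'
from h import *
profile(); s=monitor.read_state();print(s['width'],s['gripper_force'])
E
```

```text
[459.6 108.7 102.3] [-0.   0.4 -3.3]
[(-45, 4, 3), (125, 42, 37), (135, 41, 34), (145, 14, 7), (155, 18, 10), (165, 22, 13), (175, 26, 19), (185, 26, 3), (195, 9, 3), (205, 8, 3), (215, 8, 3), (225, 8, 3), (235, 8, 3)]
13.658904148167085 22.4366757273674
```

>>> {"method": "arm_command", "body": {"series": [15.8, -0.9, 0, -0.9, 0, 15.8, -1.8, 0, -1.7, 0, 15.8, -2.8, 0, -2.5, 0, 15.8, -3.9, 0, -3.3, 0, 15.8, -5, 0, -4, 0]}}

```text
clock: 6.85
eef_pos: [499.7, 78.5, 141.9]
tool_rot: [-3.142, -0.0, 2.497]
force: [-0.3, 0.2, -2.4]
width: 13.5
gripper_force: 22.6
```

>>> {"method": "arm_command", "body": {"series": [15.8, -1.2, 0, -0.9, 0, 15.8, -2.5, 0, -1.8, 0, 15.8, -3.9, 0, -2.6, 0, 15.8, -5.4, 0, -3.3, 0, 15.8, -7, 0, -3.9, 0]}}

```text
clock: 7.27
eef_pos: [555.5, 36.5, 180.8]
tool_rot: [-3.141, -0.001, 2.497]
force: [0.5, 0.1, -1.9]
width: 13.6
gripper_force: 22.5
```

```bash
python3 - <<'E'
from h import *
profile(); p,d,m=grab('side','s2.png'); s=monitor.read_state();print(s['width'],s['gripper_force'])
E
```

```text
[555.5  36.5 180.8] [ 0.5  0.1 -1.9]
[(-55, 5, 4), (-45, 14, 3), (-35, 327, 5), (-25, 218, 4), (-15, 10, 3), (-5, 7, 3), (5, 8, 3), (15, 7, 3), (235, 87, 51)]
14.016261128918813 22.49631553888321
```

View pics/s2.png

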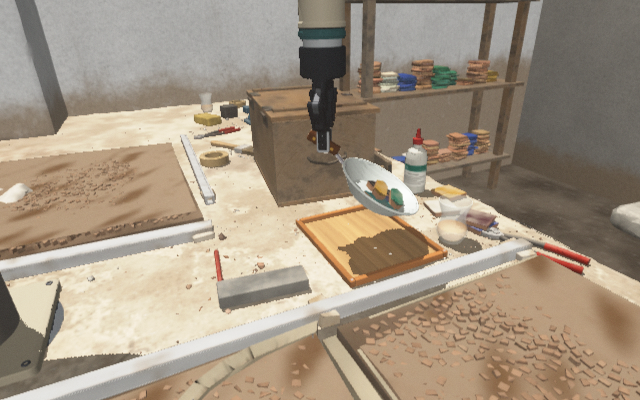

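>>> {"method": "arm_command", "body": {"series": [15.6, 0.8, 0, 0.3, 0, 15.6, 2.5, 0, 1, 0, 15.6, 4.5, 0, 2, 0, 15.6, 6.5, 0, 2.8, 0, 15.6, 7.5, 0, 3, 0]}}

```text
clock: 7.78
eef_pos: [490.1, 84.2, 148.5]
tool_rot: [-3.137, -0.006, 2.5]
force: [-0.6, 1.1, -2.7]
width: 13.2
gripper_force: 22.7
```

```bash
python3 - <<'E'
from h import *
profile('top');profile('side',8,12)
E
```

```text
[490.1  84.2 148.5] [-0.6  1.1 -2.7]
[(-55, 4, 4), (-45, 3, 3), (-35, 308, 3), (-25, 140, 3), (-15, 4, 3), (185, 8, 3), (195, 7, 3), (205, 8, 3), (215, 7, 3), (225, 8, 3), (235, 7, 3)]
[489.5  85.  148.7] [-3.1  0.7 -2.9]
[(-35, 323, 323), (-25, 184, 168), (-15, 184, 164), (-5, 215, 215), (5, 199, 148), (15, 266, 143), (25, 157, 127), (35, 324, 85), (45, 81, 12), (55, 73, 13), (65, 66, 43), (75, 59, 56), (95, 53, 50), (105, 61, 51), (115, 58, 36), (125, 56, 27), (135, 57, 30), (145, 33, 30), (155, 34, 31)]
```

>>> {"method": "arm_command", "body": {"series": [15.9, 0, 0, 0, 0, 15.9, 0, 0, 0, 0, 15.9, -0.5, 0, -0.2, 0, 15.9, -1, 0, -0.5, 0, 15.9, -1.5, 0, -0.8, 0]}}

```text
clock: 8.3
eef_pos: [509.0, 71.8, 158.8]
tool_rot: [3.141, 0.001, 2.495]
force: [0.3, 0.3, -3.0]
width: 13.6
gripper_force: 19.3
```

```bash
python3 - <<'E'
from h import *
profile('side',8,12);s=monitor.read_state();print(s['width'],s['gripper_force'])
E
```

```text
[509.   71.8 158.8] [ 0.3  0.3 -3. ]
[(-25, 194, 181), (-15, 193, 174), (5, 194, 154), (15, 276, 146), (25, 163, 13), (35, 326, 13), (45, 83, 75), (55, 74, 66), (65, 65, 61), (85, 59, 54), (95, 63, 55), (105, 61, 38), (115, 57, 29), (125, 57, 30), (135, 33, 31), (145, 33, 31)]
13.688535521815826 19.236058294773102
```

>>> {"method": "arm_command", "body": {"series": [16, -0.3, 0, -0.7, 0, 16, -0.7, 0, -1.4, 0, 16, -1.1, 0, -2.1, 0, 16, -1.5, 0, -2.8, 0, 16, -2, 0, -3.3, 0]}}

```text
clock: 8.77
eef_pos: [524.4, 60.6, 192.5]
tool_rot: [3.141, 0.001, 2.497]
force: [-0.3, 0.8, -3.1]
width: 13.9
gripper_force: 15.8
```

```bash
python3 - <<'E'
from h import *
profile('side',8,12);s=monitor.read_state();print(s['width'],s['gripper_force'])
E
```

```text
[524.4  60.6 192.5] [-0.3  0.8 -3.1]
[(-25, 230, 218), (-15, 230, 208), (-5, 207, 12), (5, 229, 13), (15, 308, 166), (25, 194, 121), (35, 328, 103), (45, 102, 94), (75, 80, 74), (85, 83, 73), (95, 81, 71), (105, 72, 66), (115, 78, 72), (125, 75, 50), (235, 15, 13)]
14.012362216494916 15.75292021036148
```

>>> {"method": "arm_command", "body": {"series": [16.1, 0, 0, 0, 0, 16.1, 0, 0, 0, 0, 16.1, -0.5, 0, 0, 0, 16.1, -1, 0, 0, 0, 16.1, -1.5, 0, 0, 0]}}

```text
clock: 9.23
eef_pos: [535.9, 51.4, 191.0]
tool_rot: [-3.141, -0.0, 2.497]
force: [-1.0, -0.2, -2.9]
width: 13.7
gripper_force: 12.0
```

```bash
python3 - <<'E'
from h import *
profile('side',8,12);s=monitor.read_state();print(s['width'],s['gripper_force'])
E
```

```text
[535.9  51.4 191. ] [-1.  -0.2 -2.9]
[(-25, 229, 216), (-15, 228, 12), (-5, 59, 13), (5, 254, 176), (15, 307, 149), (25, 190, 103), (35, 328, 91), (45, 87, 87), (65, 76, 67), (75, 67, 57), (85, 68, 64), (95, 64, 56), (105, 56, 41), (115, 43, 40), (125, 17, 16), (135, 17, 15), (145, 18, 15), (155, 17, 15), (225, 14, 12), (235, 14, 12)]
13.621931381112187 11.944159716367722
```

>>> {"method": "arm_command", "body": {"series": [16.2, 0, 0, 0, 0, 16.2, 0, 0, 0, 0, 16.2, -0.3, 0, 0, 0, 16.2, -0.6, 0, 0, 0, 16.2, -1, 0, 0, 0]}}

```text
clock: 9.7
eef_pos: [543.6, 45.8, 191.3]
tool_rot: [-3.141, -0.0, 2.497]
force: [-0.6, 1.1, -2.8]
width: 13.9
gripper_force: 8.3
```

```bash
python3 - <<'E'
from h import *
profile('side',8,12);s=monitor.read_state();print(s['width'],s['gripper_force'])
E
```

```text
[543.6  45.8 191.3] [-0.6  1.1 -2.8]
[(-25, 230, 12), (-15, 229, 12), (-5, 242, 13), (5, 235, 92), (15, 311, 185), (25, 61, 54), (35, 327, 41), (45, 49, 43), (55, 41, 18), (65, 19, 15), (125, 18, 16), (135, 17, 16), (145, 18, 15), (205, 15, 15), (215, 14, 12), (225, 14, 12), (235, 13, 13)]
13.89104691231738 8.275836110115051
```

>>> {"method": "arm_command", "body": {"series": [16.2, -0.5, 0, 0, 0, 16.2, -1.5, 0, 0, 0, 16.2, -2.5, 0, 0, 0, 16.2, -3.8, 0, 0.2, 0, 16.2, -5, 0, 0.4, 0]}}

```text
clock: 10.17
eef_pos: [585.1, 14.4, 187.4]
tool_rot: [3.141, 0.001, 2.496]
force: [1.2, -0.1, -1.9]
width: 13.9
gripper_force: 8.3
```

```bash
python3 - <<'E'
from h import *
profile('side',8,12);s=monitor.read_state();print(s['width'],s['gripper_force'])
p,_,_=grab('side'); q,_,_=grab('top'); cv2.imwrite('pics/c3.png',np.hstack([p[90:290,250:500],q[110:310,270:520]])[:,:,::-1].repeat(1,0))
E
```

```text
[585.1  14.4 187.4] [ 1.2 -0.1 -1.9]
[(-25, 228, 215), (-15, 226, 198), (-5, 183, 130), (5, 218, 152), (15, 306, 178), (25, 57, 47), (35, 325, 35), (45, 44, 38), (55, 36, 16), (65, 17, 12), (75, 17, 16), (85, 17, 16), (95, 17, 15), (165, 14, 12), (175, 14, 12), (185, 13, 13), (195, 86, 86), (205, 84, 25), (215, 85, 79)]
13.731655484367392 8.292636126279831
```

View pics/c3.png

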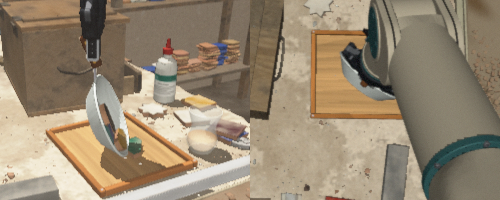

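>>> {"method": "arm_command", "body": {"series": [16.3, 0.3, 0, 0, 0, 16.3, 0, 0, 0, 0, 16.3, 0.3, 0, 0, 0, 16.3, 0, 0, 0, 0, 16.3, 0, 0, 0.2, 0]}}

```text
clock: 10.73
eef_pos: [584.3, 16.1, 186.7]
tool_rot: [3.14, 0.001, 2.497]
force: [-2.7, 0.8, 9.9]
width: 14.3
gripper_force: 6.4
```

```bash
python3 - <<'E'
from h import *
profile('side',8,12);s=monitor.read_state();print(s['width'],s['gripper_force'])
E
```

```text
[584.3  16.1 186.7] [-2.7  0.8  9.9]
[(-55, 14, 13), (-25, 229, 182), (-15, 224, 133), (-5, 183, 150), (5, 217, 90), (15, 305, 17), (25, 26, 14), (35, 327, 25), (45, 27, 17), (55, 26, 17), (65, 18, 17), (75, 17, 16), (85, 17, 16), (95, 18, 16), (165, 14, 12), (175, 14, 13), (205, 85, 21), (215, 85, 18)]
13.919395765040212 5.512017980217934
```

>>> {"method": "arm_command", "body": {"series": [16.2, -0.8, 0, -0.2, 0, 16.2, -2, 0, -0.3, 0, 16.2, -3.3, 0, -0.3, 0, 16.2, -4.6, 0, -0.2, 0, 16.2, -6, 0, 0, 0]}}

```text
clock: 11.2
eef_pos: [633.9, -21.3, 187.5]
tool_rot: [3.139, 0.004, 2.497]
force: [1.1, -0.6, 7.5]
width: 14.3
gripper_force: 6.8
```

```bash
python3 - <<'E'
from h import *
profile('side',8,12);s=monitor.read_state();print(s['width'],s['gripper_force'])
p,_,_=grab('side','s4.png'); q,_,_=grab('top'); cv2.imwrite('pics/c4.png',np.hstack([p[90:290,250:500],q[110:310,270:520]])[:,:,::-1])
E
```

```text
[633.9 -21.3 187.5] [ 1.1 -0.6  7.5]
[(-55, 129, 129), (-45, 139, 131), (-35, 229, 141), (-25, 164, 29), (-15, 228, 24), (-5, 238, 17), (5, 185, 15), (15, 304, 16), (25, 17, 15), (35, 327, 15), (95, 12, 12), (105, 14, 12), (115, 15, 13), (135, 83, 42), (145, 84, 20), (155, 85, 23), (225, 25, 24), (235, 25, 24)]
13.936115088017077 5.665659606456757
```

View pics/c4.png

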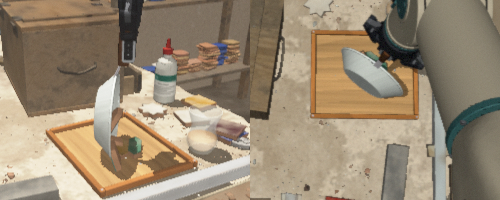

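>>> {"method": "arm_command", "body": {"series": [14, 0, 0, 0, 0, 14, 0, 0, -0.4, 0, 14, 0, 0, -1.5, 0, 14, 0, 0, -3.5, 0, 14, 0, 0, -6, 0]}}

```text
clock: 11.77
eef_pos: [630.3, -20.4, 244.8]
tool_rot: [-3.139, -0.003, 2.497]
force: [0.4, 0.0, -1.2]
width: 13.2
gripper_force: 57.7
```

```bash
python3 - <<'E'
from h import *
s=monitor.read_state();print(s['force'],s['width'],s['gripper_force'])
profile('side',8,12)
q,_,_=grab('top','t5.png');  z,_,_=grab('side'); cv2.imwrite('pics/c5.png',np.hstack([z[90:290,250:500],q[110:310,270:520]])[:,:,::-1].repeat(1,0))
totool([439,15,240])
E
```

```text
[ 0.40888724  0.01332322 -1.16924121] 13.152011319661906 57.695669531822205
[630.3 -20.4 244.8] [ 0.4  0.  -1.2]
[(-55, 189, 189), (-45, 199, 191), (-35, 208, 201), (-25, 220, 21), (-15, 285, 28), (-5, 242, 17), (5, 304, 16), (15, 314, 16), (25, 17, 16), (35, 18, 16), (105, 14, 12), (115, 15, 12), (125, 14, 12), (155, 85, 79), (225, 25, 25), (235, 25, 23)]
t11.92 tcp [633.1 -20.4 247.9] tooly_deg 53.0 shift cm [17.64 -8.84  0.69] w 13.3
```

View pics/c5.png

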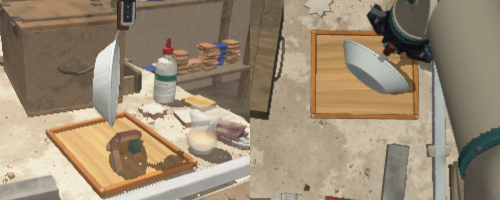

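>>> {"method": "arm_command", "body": {"series": [14, 1.6, -0.8, 0, 4.6, 14, 3.4, -1.7, 0, 9.2, 14, 5.2, -2.6, 0, 14, 14, 7, -3.5, 0, 18.6, 14, 8.8, -4.4, 0, 23.3]}}

```text
clock: 12.33
eef_pos: [532.9, -2.5, 244.3]
tool_rot: [-3.14, -0.001, 2.086]
force: [0.8, -1.0, -1.5]
width: 13.2
gripper_force: 57.8
```

>>> {"method": "arm_command", "body": {"series": [14, 1.4, -1.6, 0, 4.6, 14, 2.8, -3.2, 0, 9.2, 14, 4.2, -4.8, 0, 14, 14, 5.5, -6.4, 0, 18.6, 14, 6.3, -7.5, 0, 23.3]}}

```text
clock: 12.75
eef_pos: [435.2, 15.3, 244.5]
tool_rot: [-3.138, -0.001, 1.68]
force: [-0.6, 0.2, -2.6]
width: 13.2
gripper_force: 57.8
```

```bash
python3 - <<'E'
from h import *
totool([441,18,200]); totool([418,233,27]); profile('side',8,12); profile('top',8,12)
q,d,m=grab('top'); np.savez('t6.npz',p=q,d=d,**m); P=cloud(d,m)
k=(P[...,0]>537)&(P[...,0]<711)&(P[...,1]>-115)&(P[...,1]<100)&(P[...,2]>11)&(P[...,2]<60)&(d>0)
n,l,st,c=cv2.connectedComponentsWithStats(k.astype(np.uint8))
for i in range(1,n):
    if st[i,4]>30: print(st[i],P[l==i].mean(0).round(),q[l==i].mean(0).round())
E
```

```text
t12.75 tcp [435.2  15.3 244.5] tooly_deg 6.3 shift cm [0.21 0.62 4.45] w 13.2
t12.75 tcp [435.2  15.3 244.5] tooly_deg 6.3 shift cm [21.82  0.75 21.76] w 13.2
[435.2  15.3 244.5] [-0.6  0.2 -2.6]
[(-55, 183, 97), (-45, 186, 86), (-35, 202, 74), (-25, 212, 64), (-15, 309, 61), (-5, 311, 236), (5, 312, 240), (15, 329, 255), (65, 22, 21), (75, 23, 21), (85, 23, 21), (95, 24, 22), (105, 24, 22), (115, 23, 12), (155, 20, 20), (165, 23, 19), (175, 25, 23), (185, 25, 23), (195, 26, 21), (205, 23, 13), (215, 18, 13), (235, 17, 16)]
[432.7  15.3 244.4] [-4.7  0.1 -1.6]
[(-55, 186, 98), (-45, 195, 186), (-35, 206, 196), (-25, 221, 205), (-15, 230, 216)]
[376 156  40  47 867] [636. -22.  22.] [141. 122.  88.]
```

>>> {"method": "arm_command", "body": {"series": [15.6, -0.4, 0.2, 1.5, 0, 15.6, -0.8, 0.5, 3, 0, 15.6, -1.2, 0.7, 4.3, 0, 15.6, -1.2, 0.7, 5.4, 0, 15.6, -1.2, 0.7, 5.9, 0]}}

```text
clock: 13.32
eef_pos: [447.1, 3.3, 184.7]
tool_rot: [-3.14, 0.0, 1.684]
force: [-0.1, -1.0, -3.2]
width: 13.3
gripper_force: 37.2
```

>>> {"method": "arm_command", "body": {"series": [15.6, 0.5, 0, 0.2, 0, 15.6, 1.4, 0, 0.3, 0, 15.6, 2.5, 0, 0.4, 0, 15.6, 3.8, 0, 0.5, 0, 15.6, 5.3, 0, 0.8, 0]}}

```text
clock: 13.73
eef_pos: [442.3, 57.6, 180.7]
tool_rot: [3.138, -0.001, 1.683]
force: [-3.3, 0.1, 21.7]
width: 13.7
gripper_force: 39.3
```

```bash
python3 - <<'E'
from h import *
totool([418,233,27]); profile('top',8,8); profile('side',8,8)
E
```

```text
t13.73 tcp [442.3  57.6 180.7] tooly_deg 6.4 shift cm [17.69 -0.51 15.38] w 13.7
[442.3  57.6 180.7] [-3.3  0.1 21.7]
[(-35, 320, 116), (-25, 131, 121), (205, 24, 15), (215, 26, 17), (225, 26, 21), (235, 26, 22)]
[441.4  61.5 180.1] [-1.8  1.7 16. ]
[(-35, 116, 108), (-25, 126, 71), (-15, 142, 25), (-5, 232, 17), (5, 276, 11), (15, 301, 187), (25, 283, 276), (35, 328, 309), (115, 23, 22), (125, 23, 22), (135, 23, 21), (145, 23, 21), (155, 23, 21), (165, 22, 9), (205, 22, 21), (215, 23, 21), (225, 25, 23), (235, 26, 24)]
```

>>> {"method": "arm_command", "body": {"series": [15.6, 0.8, 0, 0, 0, 15.6, 1.8, 0, 0, 0, 15.6, 2.8, 0, 0, 0, 15.6, 3.8, 0, 0.2, 0, 15.6, 4.8, 0, 0.4, 0]}}

```text
clock: 14.25
eef_pos: [435.8, 105.9, 174.7]
tool_rot: [3.14, -0.001, 1.684]
force: [0.5, -0.9, 1.5]
width: 13.5
gripper_force: 35.2
```

```bash
python3 - <<'E'
from h import *
totool([418,233,27]); profile('top',8,8); profile('side',8,8)
E
```

```text
t14.25 tcp [435.8 105.9 174.7] tooly_deg 6.5 shift cm [12.82 -0.36 14.78] w 13.5
[435.8 105.9 174.7] [ 0.5 -0.9  1.5]
[(165, 25, 16), (175, 25, 18), (185, 26, 18), (195, 25, 18), (205, 25, 19)]
[435.4 107.9 174.2] [-0.2  2.2  4.3]
[(-15, 121, 89), (-5, 222, 66), (5, 281, 41), (15, 295, 20), (25, 42, 11), (35, 328, 9), (45, 8, 8), (165, 23, 21), (175, 23, 22), (185, 23, 22), (195, 23, 21), (205, 23, 9), (215, 21, 9)]
```

>>> {"method": "arm_command", "body": {"series": [15.8, 0.9, -0.1, 0.3, 0, 15.8, 1.8, -0.1, 0.6, 0, 15.8, 2.6, -0.1, 1, 0, 15.8, 3.4, -0.2, 1.4, 0, 15.8, 4, -0.2, 1.8, 0]}}

```text
clock: 14.77
eef_pos: [430.6, 146.3, 157.2]
tool_rot: [3.137, -0.003, 1.685]
force: [0.6, 4.9, 11.3]
width: 13.4
gripper_force: 26.4
```

>>> {"method": "arm_command", "body": {"series": [15.8, 0.6, 0, 0.5, 0, 15.8, 1.2, 0, 1.1, 0, 15.8, 1.8, 0, 1.7, 0, 15.8, 2.3, 0, 2.3, 0, 15.8, 2.8, 0, 2.9, 0]}}

```text
clock: 15.18
eef_pos: [427.9, 177.7, 129.3]
tool_rot: [3.135, -0.008, 1.686]
force: [-3.1, 12.9, 22.1]
width: 13.6
gripper_force: 25.2
```

```bash
python3 - <<'E'
from h import *
totool([418,250,27]); profile('top',8,8); profile('side',8,8)
E
```

```text
t15.18 tcp [427.9 177.7 129.3] tooly_deg 6.6 shift cm [ 7.21 -0.23 10.29] w 13.6
[427.9 177.7 129.3] [-3.1 12.9 22.1]
[(65, 23, 17), (75, 20, 10), (85, 12, 8), (105, 8, 8), (125, 9, 8), (235, 23, 9)]
[427.3 178.6 128.4] [-2.2 11.3 18.1]
[(-25, 175, 168), (-15, 196, 162), (-5, 193, 153), (5, 240, 120), (15, 246, 71), (25, 311, 57), (35, 326, 51), (45, 233, 39), (55, 38, 29), (65, 28, 19), (75, 20, 10), (85, 12, 8), (235, 23, 21)]
```

>>> {"method": "arm_command", "body": {"series": [15.8, 0.8, 0, 0.3, 0, 15.8, 1.6, 0, 0.8, 0, 15.8, 2.4, 0, 1.4, 0, 15.8, 3.2, 0, 2.1, 0, 15.8, 3.8, 0, 2.8, 0]}}

```text
clock: 15.7
eef_pos: [422.0, 211.0, 98.7]
tool_rot: [3.14, -0.001, 1.685]
force: [1.5, 2.0, 3.6]
width: 13.4
gripper_force: 21.6
```

>>> {"method": "arm_command", "body": {"series": [15.8, 0.6, 0, 0.8, 0, 15.8, 1.1, 0, 1.6, 0, 15.8, 1.6, 0, 2.4, 0, 15.8, 2, 0, 3, 0, 15.8, 2.4, 0, 3.5, 0]}}

```text
clock: 16.12
eef_pos: [417.9, 232.0, 63.0]
tool_rot: [-3.139, 0.002, 1.683]
force: [0.3, -1.0, 0.6]
width: 13.3
gripper_force: 20.6
```

```bash
python3 - <<'E'
from h import *
totool([418,250,27]); profile('top',8,3)
E
```

```text
t16.12 tcp [417.9 232.   63. ] tooly_deg 6.4 shift cm [1.79 0.22 3.59] w 13.3
[417.9 232.   63. ] [ 0.3 -1.   0.6]
[(35, 199, 45), (45, 44, 31), (55, 32, 20), (65, 23, 17), (75, 21, 15), (85, 20, 13), (95, 18, 11), (105, 16, 8), (115, 13, 7), (125, 12, 5), (135, 9, 3), (145, 9, 3), (155, 13, 4), (165, 21, 10), (175, 27, 17), (185, 29, 22), (195, 3, 3), (205, 3, 3), (215, 3, 3), (225, 5, 4), (235, 3, 3)]
```

>>> {"method": "arm_command", "body": {"series": [15.8, 0.2, 0, 0.6, 0, 15.8, 0.4, 0, 1.2, 0, 15.8, 0.5, 0, 1.8, 0, 15.8, 0.6, 0, 2.3, 0, 15.8, 0.6, 0, 2.6, 0]}}

```text
clock: 16.58
eef_pos: [417.8, 239.1, 37.6]
tool_rot: [-3.141, 0.0, 1.683]
force: [-0.7, 1.4, 1.1]
width: 13.5
gripper_force: 20.6
```

```bash
python3 - <<'E'
from h import *
totool([418,250,27]); profile('top',8,3)
E
```

```text
t16.58 tcp [417.8 239.1  37.6] tooly_deg 6.5 shift cm [1.08 0.14 1.06] w 13.5
[417.8 239.1  37.6] [-0.7  1.4  1.1]
[(35, 198, 34), (45, 34, 20), (55, 24, 9), (65, 12, 4), (75, 12, 3), (85, 9, 3), (95, 10, 4), (105, 9, 3), (115, 9, 3), (125, 9, 3), (135, 8, 3), (145, 8, 3), (155, 7, 4), (165, 15, 4), (175, 23, 13), (185, 33, 23), (195, 32, 7), (205, 4, 3), (215, 3, 3), (225, 5, 3)]
```

>>> {"method": "arm_command", "body": {"series": [25, 0, 0, 0, 0, 30, 0, 0, 0, 0, 30, 0, 0, -3, 0, 30, 0, 0, -7, 0, 30, 0, 0, -11, 0]}}

```text
clock: 17.05
eef_pos: [417.2, 237.8, 149.0]
tool_rot: [-3.139, 0.002, 1.682]
force: [1.5, 0.6, -0.7]
width: 25.6
gripper_force: 0.0
```

```bash
python3 - <<'E'
from h import *
profile('top',8,3)
p,d,m=grab('top'); np.savez('t7.npz',p=p,d=d,**m); P=cloud(d,m)
k=(P[...,0]>537)&(P[...,0]<711)&(P[...,1]>-115)&(P[...,1]<100)&(d>0)&(P[...,2]>11)
n,l,st,c=cv2.connectedComponentsWithStats(k.astype(np.uint8))
for i in range(1,n):
    if st[i,4]>20: print(st[i],P[l==i].mean(0).round(),np.percentile(P[l==i][:,2],[5,50,95]).round())
totool([560,60,260])
E
```

```text
[417.2 237.8 149. ] [ 1.5  0.6 -0.7]
[(25, 37, 30), (35, 314, 27), (45, 28, 14), (55, 15, 4), (65, 8, 3), (75, 7, 3), (85, 7, 3), (95, 7, 3), (105, 6, 3), (115, 6, 3), (125, 7, 3), (135, 7, 3), (145, 6, 3), (155, 8, 3), (165, 18, 5), (175, 28, 17), (185, 35, 25), (195, 4, 3), (205, 4, 4), (215, 3, 3), (225, 5, 3)]
[376 156  42  47 869] [636. -22.  22.] [13. 20. 35.]
t17.15 tcp [421.6 240.2 153.6] tooly_deg 6.4 shift cm [-19.4   11.85 -10.61] w 25.8
```

```bash
python3 - <<'E'
from h import *
s=monitor.read_state(); m=viewer.camera_model('wrist'); T=Ro.from_euler('xyz',s['tool_rot']).as_matrix()
C=-np.array(m['R']).T@m['t']; print('cam in tool',T.T@(C-s['eef_pos']),'axis',T.T@np.array(m['R'])[2], m['mtx'])
E
```

```text
cam in tool [  67.87840329    1.42879138 -141.76718207] axis [-2.66263159e-01 -7.98712729e-04  9.63900043e-01] [[280.8863779    0.         323.2580812 ]
 [  0.         280.8863779  200.18351299]
 [  0.           0.           1.        ]]
```

>>> {"method": "arm_command", "body": {"series": [60, -4, 0, 0, 0, 60, -8, 0, 0, 0, 60, -12, 0.5, 0, 0, 60, -15.5, 2.5, 0, 0, 60, -18.5, 5.4, 0, 0]}}

```text
clock: 17.57
eef_pos: [490.0, 57.9, 148.2]
tool_rot: [-3.137, 0.0, 1.681]
force: [1.0, -0.1, -0.0]
width: 51.1
gripper_force: 0.0
```

>>> {"method": "arm_command", "body": {"series": [60, -2.9, 2.9, 0, 0, 60, -5.9, 5.8, 0, 0, 60, -8.8, 8.8, 0, 0, 60, -11.7, 11.7, 1, 0, 60, -14, 13, 2, 0]}}

```text
clock: 17.98
eef_pos: [641.3, -66.3, 128.5]
tool_rot: [3.137, 0.002, 1.682]
force: [0.2, 0.5, 1.2]
width: 51.1
gripper_force: 0.0
```

```bash
python3 - <<'E'
from h import *
totool([636,-75,130]); s=monitor.read_state(); print(s['qpos'].round(2))
E
```

```text
t17.98 tcp [641.3 -66.3 128.5] tooly_deg 6.4 shift cm [-0.8  -0.62 -0.16] w 51.1
[-0.02  0.74  0.14  1.63 -0.13  0.77  0.28]
```

```bash
python3 - <<'E'
from h import *
p,d,m=grab('wrist'); np.savez('w7.npz',p=p,d=d,**m)
c=proj([[636,-22,10],[590,-80,10],[690,40,10],[590,40,10],[690,-80,10]],m); print(c.round())
x0,y0,x1,y1=[int(v) for v in (c[:,0].min(),c[:,1].min(),c[:,0].max(),c[:,1].max())]
x0=max(x0,0);y0=max(y0,0);x1=min(x1,640);y1=min(y1,400)
f=min(560/(y1-y0),500/(x1-x0)); cr=cv2.resize(np.ascontiguousarray(p[y0:y1,x0:x1,::-1]),None,fx=f,fy=f,interpolation=cv2.INTER_CUBIC)
P=cloud(d,m); z=P[y0:y1,x0:x1,2]
hm=cv2.applyColorMap(np.clip(z/40*255,0,255).astype(np.uint8),cv2.COLORMAP_JET); hm=cv2.resize(hm,None,fx=f*.55,fy=f*.55,interpolation=0)
for X in range(600,690,20):
  for Y in range(-80,50,20):
    u,v=(proj([X,Y,4],m)-[x0,y0])*f; cv2.circle(cr,(int(u),int(v)),1,(255,0,255),-1)
    if Y==-80 or X==600 or (Y==40): cv2.putText(cr,f'{X},{Y}',(int(u),int(v)),0,.33,(255,0,255),1)
can=np.zeros((cr.shape[0],cr.shape[1]+hm.shape[1],3),np.uint8); can[:,:cr.shape[1]]=cr; can[:hm.shape[0],cr.shape[1]:]=hm
print(can.shape,x0,y0,f); cv2.imwrite('pics/heap.png',can)
E
```

```text
[[321. 149.]
 [267. 204.]
 [391.  83.]
 [275.  69.]
 [370. 215.]]
(560, 742, 3) 267 69 3.8620689655172415
```

View pics/heap.png

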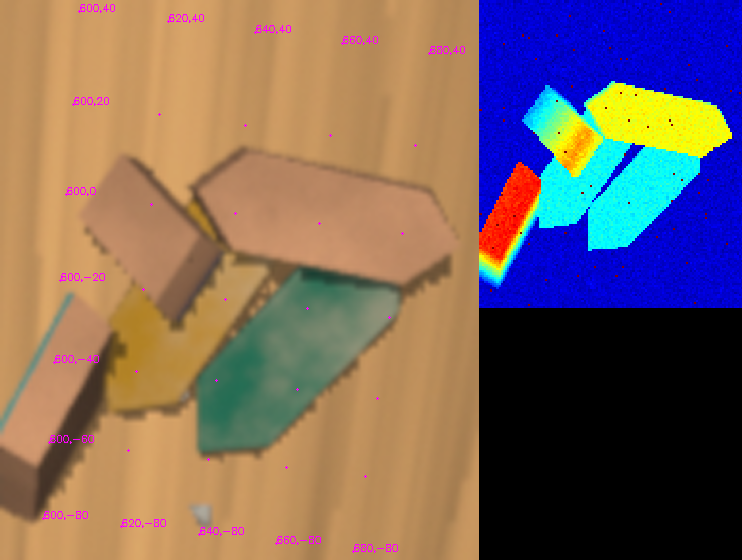

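```bash
cat >> h.py <<'E'
def rect(P,k):
    q=P[k][:,:2].astype(np.float32); c,(a,b),_=cv2.minAreaRect(q); B=cv2.boxPoints(cv2.minAreaRect(q)); e=[B[1]-B[0],B[2]-B[1]]; L=max(e,key=np.linalg.norm)
    print('c',np.round(c,1),'size',round(max(a,b),1),round(min(a,b),1),'long dir deg %.1f'%(np.degrees(np.arctan2(L[1],L[0]))%180),'z',np.percentile(P[k][:,2],[5,50,95]).round(1),'n',k.sum())
    return c
E
python3 - <<'E'
from h import *
z=np.load('w7.npz'); P=cloud(z['d'],z); v,u=np.mgrid[0:400,0:640]
X,Y,Z=P[...,0],P[...,1],P[...,2]
ok=(z['d']>0)&(X<612)&(X>560)&(Y<0)&(Y>-100)&(v<230)
k=ok&(Z>31); k=cv2.morphologyEx(k.astype(np.uint8),cv2.MORPH_OPEN,np.ones((2,2)))>0
rect(P,k); print(np.c_[u[k],v[k]].min(0),np.c_[u[k],v[k]].max(0))
rect(P,ok&(Z>9))
k=(z['d']>0)&(Z>21)&(Z<29)&(X>625)&(Y>-40)&(Y<20)&(X<690); k=cv2.morphologyEx(k.astype(np.uint8),cv2.MORPH_OPEN,np.ones((5,5)))>0
rect(P,k)
totool([594,-46,60])
E
```

```text
c [611.5 -27.4] size 72.2 14.8 long dir deg 62.9 z [29.1 33.8 35.1] n 624
[266 146] [292 191]
c [604.2 -39. ] size 78.7 18.2 long dir deg 75.6 z [12.1 33.  34.9] n 1006
c [6.542e+02 1.000e-01] size 65.0 31.1 long dir deg 15.2 z [23.5 24.8 26.5] n 1679
t18.03 tcp [641.2 -72.7 126. ] tooly_deg 6.0 shift cm [ 3.19 -4.43  6.57] w 51.0
```

```bash
python3 - <<'E'
from h import *
z=np.load('w7.npz'); P=cloud(z['d'],z); v,u=np.mgrid[0:400,0:640]
X,Y,Z=P[...,0],P[...,1],P[...,2]
ok=(z['d']>0)&(X<612)&(X>540)&(Y<0)&(Y>-110)&(v<230)
def comp(k):
    n,l,st,_=cv2.connectedComponentsWithStats(k.astype(np.uint8),connectivity=4); return l==1+st[1:,4].argmax()
k=comp(ok&(Z>31)); rect(P,k); print(P[k].min(0).round(),P[k].max(0).round())
# lozenge glaze face and lower extents
k2=comp(ok&(Z>9)&(X<609)); rect(P,k2)
k=comp((z['d']>0)&(Z>21)&(Z<29)&(X>625)&(Y>-40)&(Y<25)&(X<695)); rect(P,k)
k=comp((z['d']>0)&(Z>17)&(X>590)&(X<632)&(Y>-35)&(Y<20)&~k&~(Z<9)); rect(P,k)
c=P[k]; A=np.c_[c[:,:2],np.ones(len(c))]; print(np.linalg.lstsq(A,c[:,2],rcond=None)[0])
totool([594,-46,60])
E
```

```text
c [603.4 -40.4] size 39.8 12.8 long dir deg 66.5 z [32.3 33.8 35.1] n 627
[591. -61.  31.] [612. -20.  36.]
c [601.7 -48.9] size 57.3 16.4 long dir deg 68.5 z [12.8 33.2 35. ] n 809
c [659.5   1.7] size 58.3 21.4 long dir deg 175.2 z [23.5 24.8 25.9] n 1524
c [624.1  -9.1] size 26.5 18.6 long dir deg 139.8 z [18.  24.4 28.9] n 536
[ 4.28088555e-01 -2.19901247e-01 -2.44787989e+02]
t18.03 tcp [641.2 -72.7 126. ] tooly_deg 6.0 shift cm [ 3.19 -4.43  6.57] w 51.0
```

>>> {"method": "arm_command", "body": {"series": [35, 0.7, -0.8, 0, 6, 35, 1.5, -1.7, 0, 12, 35, 2.3, -2.5, 0.5, 18, 35, 3, -3.3, 2, 24, 35, 3.3, -3.6, 4, 29.5]}}

```text
clock: 18.45
eef_pos: [597.0, -33.8, 88.9]
tool_rot: [3.141, -0.001, 1.163]
force: [-0.7, 0.6, -0.8]
width: 30.1
gripper_force: 0.0
```

```bash
python3 - <<'E'
from h import *
totool([602,-44,18])
E
```

```text
t18.45 tcp [597.  -33.8  88.9] tooly_deg -23.3 shift cm [-0.74  0.87  7.09] w 30.1
```

```bash
python3 - <<'E'
from h import *
for _ in range(4): viewer.get_image('wrist')
totool([602,-44,18])
E
```

```text
t18.65 tcp [597.5 -34.8  88.2] tooly_deg -22.9 shift cm [-0.67  0.77  7.02] w 30.1
```

>>> {"method": "arm_command", "body": {"series": [35, -0.3, 0.4, 1, 0, 35, -0.7, 0.8, 3, 0, 35, -0.7, 0.8, 5.5, 0, 35, -0.7, 0.8, 7, 0, 35, -0.7, 0.8, 7, 0]}}

```text
clock: 19.07
eef_pos: [601.2, -45.0, 15.7]
tool_rot: [-3.138, 0.001, 1.168]
force: [0.2, -1.1, 0.0]
width: 29.8
gripper_force: 0.0
```

>>> {"method": "arm_command", "body": {"series": [0, 0, 0, 0, 0, 0, 0, 0, 0, 0, 0, 0, 0, 0, 0, 0, 0, 0, -1.5, 0, 0, 0, 0, -5, 0]}}

```text
clock: 19.48
eef_pos: [599.9, -43.7, 66.3]
tool_rot: [-3.135, 0.002, 1.169]
force: [-0.4, -0.2, 0.5]
width: 9.4
gripper_force: 62.9
```

```bash
python3 - <<'E'
from h import *
totool([430,125,80])
p,d,m=grab('top'); P=cloud(d,m); k=(d>0)&(np.hypot(P[...,0]-430,P[...,1]-125)<95)&(P[...,2]>24)&(P[...,2]<42)
print('pan',cv2.minEnclosingCircle(P[k][:,:2].astype(np.float32)),P[k][:,:2].min(0),P[k][:,:2].max(0))
E
```

```text
t19.48 tcp [599.9 -43.7  66.3] tooly_deg -23.0 shift cm [  8.87 -22.25  -1.25] w 9.4
pan ((422.6624755859375, 131.98886108398438), 86.35253143310547) [337.21170703  49.77376073] [508.32973507 218.30397258]
```

>>> {"method": "arm_command", "body": {"series": [0, 1.2, -3, -1.5, 0, 0, 2.6, -6.6, -2.5, 0, 0, 4, -10.3, -2.5, 0, 0, 5.4, -14, -2.5, 0, 0, 6.8, -17.6, -2.5, 0]}}

```text
clock: 19.95
eef_pos: [466.8, 88.6, 94.8]
tool_rot: [3.139, -0.002, 1.168]
force: [0.4, 1.1, -0.9]
width: 9.1
gripper_force: 62.9
```

>>> {"method": "arm_command", "body": {"series": [0, 1.2, -3, 0, 0, 0, 2, -5, 1, 0, 0, 2, -5, 2.5, 0, 0, 2, -5, 4, 0, 0, 2, -5, 5, 0]}}

```text
clock: 20.37
eef_pos: [429.8, 126.3, 43.5]
tool_rot: [3.14, -0.002, 1.17]
force: [-0.9, -0.3, 0.1]
width: 9.0
gripper_force: 63.0
```

```bash
python3 - <<'E'
from h import *
for _ in range(2): viewer.get_image('wrist')
totool([426,125,22]); print(monitor.read_state()['gripper_force'])
E
```

```text
t20.47 tcp [429.1 125.3  42.9] tooly_deg -23.1 shift cm [-0.15 -0.27  2.09] w 9.3
62.97168763820082
```

>>> {"method": "arm_command", "body": {"series": [0, 0, 0, 1, 0, 0, 0, 0, 1.9, 0, 25, 0, 0, 1.9, 0, 35, 0, 0, 1.9, 0, 35, 0, 0, 1, 0]}}

```text
clock: 20.88
eef_pos: [428.8, 125.0, 33.2]
tool_rot: [-3.141, 0.001, 1.168]
force: [-0.9, 0.4, 0.2]
width: 29.8
gripper_force: 0.0
```

>>> {"method": "arm_command", "body": {"series": [35, -0.3, 1, -3, 0, 40, -0.8, 2.5, -7, 0, 45, -2, 6, -8, 0, 50, -3.4, 9.5, -8, 0, 50, -4.8, 13, -8, 0]}}

```text
clock: 21.3
eef_pos: [531.8, 29.3, 115.9]
tool_rot: [3.138, -0.0, 1.17]
force: [0.2, 0.2, 0.5]
width: 42.6
gripper_force: 0.0
```

```bash
python3 - <<'E'
from h import *
p,d,m=grab('top'); P=cloud(d,m); k=(d>0)&(np.hypot(P[...,0]-428,P[...,1]-125)<45)&(P[...,2]<45); k&=(P[...,2]>12); print(k.sum(),P[k].mean(0),p[k].mean(0))
totool([659,-60,130])
E
```

```text
170 [430.29428083 120.01033221  29.26665935] [132.44705882 117.76470588  97.28235294]
t21.35 tcp [538.5  20.8 116.5] tooly_deg -23.4 shift cm [-2.62 14.29 -1.13] w 42.9
```

>>> {"method": "arm_command", "body": {"series": [50, -0.8, 2.5, 0, 0, 50, -1.6, 5, 0, 0, 50, -2.5, 7.5, 0, 0, 50, -3.5, 9.5, 0, 0, 50, -3.9, 10.5, 0, 0]}}

```text
clock: 21.77
eef_pos: [612.7, -51.0, 114.5]
tool_rot: [3.138, 0.003, 1.164]
force: [0.5, -1.0, -0.4]
width: 42.8
gripper_force: 0.0
```

```bash
cat >> h.py <<'E'
def comp(k):
    n,l,st,_=cv2.connectedComponentsWithStats(k.astype(np.uint8),connectivity=4); return l==1+st[1:,4].argmax()
E
python3 - <<'E'
from h import *
for _ in range(2): viewer.get_image('wrist')
totool([659,1,33])
p,d,m=grab('wrist'); np.savez('w8.npz',p=p,d=d,**m); P=cloud(d,m); X,Y,Z=P[...,0],P[...,1],P[...,2]; ok=(d>0)&(X>545)&(X<705)&(Y>-60)&(Y<95)
b=comp(ok&(Z>21.5)&(Z<29)&(X>630)); rect(P,b); print(p[b].mean(0))
# offcut: anything Z>9, not black, left part
o=comp(ok&(Z>16.5)&~b&(X<640)&(Y>-40)); rect(P,o)
c=P[o]; A=np.c_[c[:,:2],np.ones(len(c))]; print(np.linalg.lstsq(A,c[:,2],rcond=None)[0])
f=ok&(Z>9)&(Z<18); print('floor pieces'); rect(P,comp(f))
for Yv in range(50,-61,-8): print(Yv,''.join('%4d'%(np.median(Z[ok&(abs(X-xv)<2.5)&(abs(Y-Yv)<2.5)]) if (ok&(abs(X-xv)<2.5)&(abs(Y-Yv)<2.5)).any() else -9) for xv in range(580,704,6)))
E
```

```text
t21.87 tcp [611.7 -49.2 114. ] tooly_deg -23.3 shift cm [6.5  2.34 8.09] w 42.7
c [659.7   1.5] size 59.1 21.5 long dir deg 175.3 z [23.5 24.8 26. ] n 1718
[193.2427241  140.4644936  103.13154831]
c [588.3 -25.4] size 67.1 29.2 long dir deg 180.0 z [159.1 195.6 212.4] n 26400
[  0.42369332   1.01236924 -30.77525761]
floor pieces
c [643.8 -32.9] size 68.3 48.0 long dir deg 175.0 z [14.1 15.2 16.4] n 2591
50    3   3   3   3   3   3   3   3   3   3   3   3   3   3   3   3   3   3   3   3   2
42    3   3   3   3   3   3   3   3   3   3   3   3   3   3   3   3   3   3   3   3   3
34    3   3   3   3   3   3   3   3   3   3   3   2   3   3   3   3   3   3   3   3   2
26    3   3   3   3   3   3   3   3   3   3   3   3   3   3   2   3   3   3   3   3   3
18    3   3   3   3   3   3   2   3   3   3   3   3   3   3   3   3   3   3   3   3   3
10    3   3   3   3   3   3   3   3   3  14  24  24  24  24  24  24  24  18   3   3   3
2    3   3   3   3   3  12  16  19  15  24  24  24  24  24  24  24  24  24  24   3   3
-6    3   3   3   3   3  16  19  23  27  24  24  24  24  24  24  24  24  24   3   3   3
-14    3   3   3   3   2   3  22  26  28  23  15  15   3  15  15  15  15   3   2   3   3
-22  168 158 160 191 211 211  14  15  25  15  15   4  15  15  15  15  15   3   3   3   3
-30  168 134 202 152 189 199 212  15  15  15  14  15  15  15  15  15   3   3   3   3   3
-38  168   3 143   3   3 198 201 201 200 205 209  15  15  15  15   3   3   3   3   3   3
-46    3   3 139   3   3   3  15  15 187   9 167 162  15  15   3   3   3   3   3   3   3
-54    3   3   3   3   3   3   3   2   3 142  15 138 161 171 180   3   3   3   3   3   3
```

>>> {"method": "arm_command", "body": {"series": [50, 0.7, 0.2, 0, 7, 50, 1.4, 0.4, 0, 14, 50, 2, 0.7, 0, 21, 50, 2.7, 0.9, 0, 28, 50, 3.3, 1.1, 0, 35]}}

```text
clock: 22.33
eef_pos: [632.8, -17.9, 113.2]
tool_rot: [-3.139, 0.001, 0.553]
force: [-0.3, -0.0, -0.0]
width: 42.1
gripper_force: 0.0
```

>>> {"method": "arm_command", "body": {"series": [50, 0.7, -0.2, 0.5, 7, 50, 1.4, -0.4, 1.5, 14, 50, 2, -0.6, 2.5, 21, 50, 2.7, -0.8, 3.5, 28, 50, 3.2, -1, 4, 36.2]}}

```text
clock: 22.75
eef_pos: [654.2, 8.0, 71.9]
tool_rot: [-3.14, 0.004, -0.061]
force: [0.3, 0.7, 0.9]
width: 42.5
gripper_force: 0.0
```

```bash
python3 - <<'E'
from h import *
for _ in range(3): viewer.get_image('wrist')
totool([658,1.8,17]); print(monitor.read_state()['qpos'].round(2))
E
```

```text
t22.90 tcp [654.5   7.   72.5] tooly_deg -92.9 shift cm [0.39 0.5  5.55] w 43.0
[-0.48  0.98  0.79  1.64 -0.85  0.91 -0.97]
```

>>> {"method": "arm_command", "body": {"series": [50, 0.4, 0.5, 1.5, 1.8, 50, 0.4, 0.5, 3.5, 1.8, 50, 0.4, 0.5, 5.5, 1.8, 50, 0.4, 0.5, 5.5, 1.8, 0, 0.4, 0.5, 5.5, 1.8]}}

```text
clock: 23.32
eef_pos: [658.7, -1.0, 17.5]
tool_rot: [-3.142, 0.002, -0.088]
force: [0.4, -0.4, 0.1]
width: 32.0
gripper_force: 0.0
```

>>> {"method": "arm_command", "body": {"series": [0, 0, 0, 0, 0, 0, 0, 0, 0, 0, 0, 0, 0, 0, 0, 0, 0, 0, -1, 0, 0, 0, 0, -3, 0]}}

```text
clock: 23.73
eef_pos: [658.4, 0.0, 47.5]
tool_rot: [-3.141, 0.004, -0.088]
force: [-0.1, 0.9, 0.8]
width: 19.4
gripper_force: 58.5
```

>>> {"method": "arm_command", "body": {"series": [0, 0, -2, 0, 0, 0, 0, -4, 0.5, 0, 0, 0, -5.2, 1.5, 0, 0, 0, -5.2, 3, 0, 0, 0, -5.2, 4, 0]}}

```text
clock: 24.15
eef_pos: [663.8, 52.5, 6.9]
tool_rot: [-3.141, 0.001, -0.086]
force: [-4.0, 5.8, 37.0]
width: 19.8
gripper_force: 71.1
```

>>> {"method": "arm_command", "body": {"series": [0, 0, 0, 0, 0, 40, 0, 0, 0, 0, 40, 0, 0, 0, 0, 40, 0, 0, -4, 0, 40, -2, 2, -8, 0]}}

```text
clock: 24.57
eef_pos: [647.5, 38.4, 81.4]
tool_rot: [-3.141, 0.0, -0.083]
force: [1.3, 0.5, 1.8]
width: 34.0
gripper_force: 0.0
```

```bash
python3 - <<'E'
from h import *
totool([560,-20,110])
E
```

```text
t24.57 tcp [647.5  38.4  81.4] tooly_deg -94.8 shift cm [-8.23  6.54 -2.86] w 34.0
```

>>> {"method": "arm_command", "body": {"series": [40, -2, 1, -0.6, 0, 40, -4, 2.2, -1.2, 0, 40, -6, 3.5, -2, 0, 40, -7.5, 4.5, -2.5, 0, 40, -8, 4.7, -3, 0]}}

```text
clock: 24.98
eef_pos: [559.2, -7.0, 113.2]
tool_rot: [3.141, 0.002, -0.093]
force: [-0.5, -0.2, 0.2]
width: 34.2
gripper_force: 0.0
```

```bash
python3 - <<'E'
from h import *
for _ in range(2): viewer.get_image('wrist')
totool([615,-8,20])
p,d,m=grab('wrist'); P=cloud(d,m); X,Y,Z=P[...,0],P[...,1],P[...,2]; ok=(d>0)&(X>575)&(X<705)&(Y>-70)&(Y<95)&(Z<45)
o=comp(ok&(Z>8)&(X<645)&(Y>-45)&(Y<20)&~((abs(Z-15.2)<1.6)&(Y<-12)));rect(P,o);print(p[o].mean(0))
c=P[o]; A=np.c_[c[:,:2],np.ones(len(c))]; print(np.linalg.lstsq(A,c[:,2],rcond=None)[0])
rect(P,comp(ok&(Z>8)&(Y>25)))
for Yv in range(24,-49,-4): print(Yv,''.join('%4d'%(np.median(Z[ok&(abs(X-xv)<2)&(abs(Y-Yv)<2)]) if (ok&(abs(X-xv)<2)&(abs(Y-Yv)<2)).any() else -9) for xv in range(590,670,4)))
E
```

```text
t25.08 tcp [562.1  -5.  113.4] tooly_deg -95.2 shift cm [ 5.28 -0.18  9.34] w 34.1
c [623.9  -7.2] size 41.8 34.1 long dir deg 177.5 z [12.9 18.1 28.3] n 1299
[185.15473441 137.0569669   89.19322556]
[-8.07771925e-03 -5.18534154e-01  2.18652553e+01]
c [662.4  49.7] size 59.8 21.3 long dir deg 175.3 z [11.6 14.  15.2] n 1837
24    2   3   3   3   3   3   3   3   3   3   3   3   3   3   3   3   3   3   3   3
20    2   3   3   3   3   3   3   3   3   3   2   3   3   3   3   3   3   3   3   3
16    3   3   3   3   3   3   3   3   3   3   3   3   3   3   2   3   3   2   3   3
12    3   3   3   3   3   3   3   3   3   3   2   3   3   3   3   3   3   3   3   3
8    3   3   3   3   3  10  12   3   3   3   3   3   4  14  14   3   3   2   3   3
4    3   3   3   3   3  12  15  17  12   3  13  15  15  15  15   4   3   3   3   3
0    2   3   3   3  11  14  16  18  21  18  15  15  15  15  15  14   3   3   3   3
-4    3   3   3   3  13  15  17  20  23  25  23  15  15  15  15  15   3   3  14  15
-8    3   3   3   2   3  16  18  21  24  26  28  25  15  15  15  15   3  15  15  15
-12    2   3   3   3   3   3  20  23  25  28  27  24  15  14  15   3  14  15  15  15
-16    3   3   3   3   3   3   3  25  26  28  25  15  15  15  14   3  15  15  15  15
-20    3   3   3   3   3   3   3  15  27  27  23  15  15  15   3  15  15  15  15  14
-24    3   2   3   3   3   3  14  15  15  24  15  15  15   9  14  15  14  15  15  15
-28    3   3   3   3   3   3  15  15  15  14  15  15  14  14  15  15  14  15  15  15
-32    3   3   3   2   3  14  15  15  15  15  15  15  14  15  15  15  15  15  15  15
-36    3   3   3   3   3  13  15  15  15  15  15  15  15  15  15  15  15  15  15  14
-40    3   3   3   3   2   3  14  15  15  15  15  14  15  15  15  15  15  15  14   3
-44    3   3   3   3   3   3  15  15  15  14  15   3  15  14  15  14  15  15   3   2
-48    3   3   3   3   3   3  14  14   3   3   3   3  15  15  15  15  15   9   3   3
```

>>> {"method": "arm_command", "body": {"series": [40, 1.3, 0, 0, 6.6, 40, 2.6, 0, 1, 13.2, 40, 3.9, 0, 2.5, 19.8, 40, 5.2, 0.1, 4, 26.4, 40, 6.3, 0.1, 5, 33]}}

```text
clock: 25.55
eef_pos: [626.3, -9.3, 60.1]
tool_rot: [3.141, 0.001, -0.667]
force: [0.1, -0.1, -0.7]
width: 34.4
gripper_force: 0.0
```

```bash
python3 - <<'E'
from h import *
for _ in range(4): viewer.get_image('wrist')
totool([625,-11.5,17]); print(monitor.read_state()['qpos'].round(2))
E
```

```text
t25.75 tcp [624.9 -10.2  61.5] tooly_deg -127.8 shift cm [0.09 0.09 4.45] w 33.8
[-0.52  1.02  0.91  1.73 -1.    0.93 -1.41]
```

>>> {"method": "arm_command", "body": {"series": [40, 0.1, 0.1, 1.5, 0, 40, 0.1, 0.1, 3, 0, 40, 0.1, 0.1, 4.4, 0, 40, 0.1, 0.1, 4.4, 0, 0, 0.1, 0.1, 4.4, 0]}}

```text
clock: 26.17
eef_pos: [624.4, -11.6, 18.2]
tool_rot: [-3.142, 0.001, -0.663]
force: [-0.1, 0.8, 1.1]
width: 23.9
gripper_force: 0.0
```

>>> {"method": "arm_command", "body": {"series": [0, 0, 0, 0, 0, 0, 0, 0, 0, 0, 0, 0, 0, 0, 0, 0, 0, 0, -1.5, 0, 0, 0, 0, -5, 0]}}

```text
clock: 26.58
eef_pos: [622.2, -10.9, 66.1]
tool_rot: [3.138, 0.006, -0.663]
force: [0.1, 0.3, 0.6]
width: 16.3
gripper_force: 58.7
```

```bash
python3 - <<'E'
from h import *
totool([426,125,90]); print(monitor.read_state()['gripper_force'])
E
```

```text
t26.58 tcp [622.2 -10.9  66.1] tooly_deg -128.0 shift cm [-23.84   1.39  -2.24] w 16.3
58.66265160322655
```

>>> {"method": "arm_command", "body": {"series": [0, -2.5, 0, -2, 0, 0, -6.3, 0.2, -3, 0, 0, -10.2, 0.4, -3, 0, 0, -14.1, 0.6, -3, 0, 0, -18, 0.7, -3, 0]}}

```text
clock: 27.0
eef_pos: [477.8, 94.2, 99.8]
tool_rot: [-3.14, -0.001, -0.664]
force: [0.2, 0.1, 0.8]
width: 15.8
gripper_force: 58.7
```

>>> {"method": "arm_command", "body": {"series": [0, -2, 0.1, 0, 0, 0, -3.6, 0.1, 0, 0, 0, -3.8, 0.1, 1.5, 0, 0, -3.8, 0.1, 3, 0, 0, -3.8, 0.1, 3, 0]}}

```text
clock: 27.42
eef_pos: [447.5, 117.1, 68.1]
tool_rot: [-3.141, 0.002, -0.662]
force: [0.4, -1.0, -0.1]
width: 16.0
gripper_force: 58.7
```

```bash
python3 - <<'E'
from h import *
for _ in range(2): viewer.get_image('wrist')
totool([446,117,45]); print(monitor.read_state()['gripper_force'])
p,d,m=grab('side'); P=cloud(d,m); 
k=(d>0)&(np.hypot(P[...,0]-428,P[...,1]-124)<48)&(P[...,2]>8)&(P[...,2]<60)&(p[...,2].astype(int)-p[...,0]>10)
print(k.sum(), P[k].mean(0) if k.any() else 0, np.percentile(P[k],[5,95],axis=0) if k.any() else 0)
E
```

```text
t27.52 tcp [448.8 115.9  69.3] tooly_deg -128.1 shift cm [-0.29  0.09  2.43] w 16.3
58.68956063641235
13 [421.64839197 112.09958553  28.52660144] [[413.1755174   98.26120916  15.2790345 ]
 [432.79844826 134.28039574  36.58391092]]
```

>>> {"method": "arm_command", "body": {"series": [0, 0, 0, 1.2, 0, 0, 0, 0, 2.4, 0, 0, 0, 0, 2.4, 0, 35, 0, 0, 2.4, 0, 45, 0, 0, 2.2, 0]}}

```text
clock: 27.98
eef_pos: [448.9, 115.6, 46.9]
tool_rot: [-3.141, -0.001, -0.664]
force: [-0.7, 1.0, 0.0]
width: 38.1
gripper_force: 0.0
```

>>> {"method": "arm_command", "body": {"series": [45, 0, 0, -2, 0, 45, 0, 0, -5, 0, 45, 0, 0, -9, 0, 45, -1, -3, -12, 0, 45, -3, -6, -14, 0]}}

```text
clock: 28.4
eef_pos: [463.9, 178.1, 189.8]
tool_rot: [-3.139, -0.005, -0.671]
force: [1.7, 1.3, -0.1]
width: 38.6
gripper_force: 0.0
```

>>> {"method": "arm_command", "body": {"series": [45, -2, -3, 0, 0, 45, -4, -6, 0, 0, 45, -5, -9, 0, 0, 45, -5, -12, 0, 0, 45, -5, -12, 0, 0]}}

```text
clock: 28.82
eef_pos: [498.0, 312.2, 185.9]
tool_rot: [-3.138, -0.002, -0.655]
force: [-0.1, -0.0, -0.0]
width: 38.4
gripper_force: 0.0
```

```bash
python3 - <<'E'
from h import *
totool([426,125,90])
p,d,m=grab('top'); P=cloud(d,m); q=p.astype(int); ok=d>0; X,Y,Z=P[...,0],P[...,1],P[...,2]
def grid(xs,ys,r):
    for Yv in ys: print('%4d'%Yv,''.join('%4d'%(np.median(Z[ok&(abs(X-x)<r)&(abs(Y-Yv)<r)]) if (ok&(abs(X-x)<r)&(abs(Y-Yv)<r)).any() else -9) for x in xs))
grid(range(340,520,8),range(210,40,-8),4)
b=ok&(np.hypot(X-428,Y-124)<70)&(q[...,2]-q[...,0]>25); print('blue/turq in pan',b.sum(),P[b].mean(0) if b.any() else '')
t=ok&(X>537)&(X<711)&(Y>-115)&(Y<100)&(Z>9); n,l,st,c=cv2.connectedComponentsWithStats(t.astype(np.uint8))
for i in range(1,n):
    if st[i,4]>15: rect(P,l==i); print(p[l==i].mean(0).round())
k=ok&(np.hypot(X-778,Y+84)<60)&(Z>40); print('glass',np.median(P[k],0))
E
```

```text
t28.82 tcp [498.  312.2 185.9] tooly_deg -127.6 shift cm [ 5.69 19.27  9.53] w 38.4
 210   33  20  -1   0  -2  -1   0  -2   0   2  34  16   0   0  -1   0   0   0   0   0   0   1 103
 202   21  20   0  -1   0   0   0  33  32  32  32  30  32  32  33  30   0   0   0   0   0   0 116
 194   10   1  -1  -1  -1   0  33  30  25  23  23  21  20  24  26  30  32   3   0   0   0  -1  -1
 186    0   0  -1   0   0  32  27  22  17  16  13  14  13  15  18  20  26  31  30   0  -1  -1   0
 178    0   0  -1   0  32  25  20  16  11   7   4   4   6   7  10  14  19  25  32  32   0   0   0
 170   14  14  15  33  27  19  14   9   5   6   3   3   3   3   5   7  13  19  25  32   1   1   0
 162   26  26  28  32  24  15   9   4   4   4   5   5   3   2   3   4   6  14  18  27  32   0   0
 154   27  26  33  26  19  10   5   3   3   3   4   3   4   3   4   3   4   8  15  25  31   0   0
 146   24  24  32  23  17   9   3   3   3   5   3   4   3   4   2   3   3   6  14  22  31   1   0
 138   23  26  30  22  15   5   3   3   4   3   4   2   4   3   2   5   3   4  13  20  29  18   0
 130   13  15  30  21  14   5   4   
[... 731 characters left out ...]
   0   1  -1   0
  66   -1   6   0   1   0  32  32  28  25  22  19  18  18  21  24  27  29  30   1   0   0   0   0
  58    0   4   0   0   0   0   0  32  32  29  28  28  27  30  31  31  31  -1   0   0   0   0   0
  50   -1   6   0   0   0   0   0   0   0  16  34  34  32  33   0   1  -1   0   1  -1   0  -1   0
  42    0   7   0   0   0   0   0   0   0   0   0   0   1   0  -1   0   0   0   0   0   0  -1  -1
blue/turq in pan 198 [442.8386327  108.63064662  20.33303442]
c [660.9  49.3] size 57.5 23.4 long dir deg 174.7 z [10.9 14.6 18.4] n 218
[177. 132.  98.]
c [640.5 -24.1] size 73.0 54.9 long dir deg 53.8 z [12.1 16.1 19.3] n 555
[127. 126.  81.]
glass [783.2341408  -87.45378688  69.67506482]
```

>>> {"method": "arm_command", "body": {"series": [45, 0, 0, -2, 0, 45, 0, 0, -4, 0, 45, -2, 1.5, -6, 0, 45, -4.5, 3.5, -7, 0, 45, -4.5, 3.5, -7, 0]}}

```text
clock: 29.28
eef_pos: [434.2, 305.2, 257.2]
tool_rot: [3.14, 0.005, -0.664]
force: [-0.0, 0.5, -1.1]
width: 38.2
gripper_force: 0.0
```

```bash
python3 - <<'E'
from h import *
s=monitor.read_state(); print(s['eef_pos'],s['force'],s['clock'])
for _ in range(4): viewer.get_image('top')
print(workorder.finish_job())
E
```

```text
[434.23765441 305.17122401 257.18888694] [-0.03430965  0.4643427  -1.12535286] 29.2833
the job is handed in; nothing more can be done
None
```

The job is handed in at about 29.5 s: the final top-camera depth check showed the pan upright beside the tray with the lozenge and offcut in it, the three hexagons lying in the tray, and the tea glass still standing where it was, within camera error.

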